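# Scrape the stuck offcuts from the tip tray into the scrap tub

### The job

Clear the tip tray: first set the scrap tub down under the tray's open mouth, centred there with its tab away from the tray, then tip the tray fully down to its stop by the bar at its rear. Take the scraper from its rack and, with the tray left tipped, scrape all three stuck offcuts down the floor and over the lip into the tub; hang the scraper back in its rack. Never touch the sharp offcuts with the gripper, and leave everything else on the bench where it is.

Things in the scene. Friction and masses are not known exactly. Their poses are not given: they have to be found in the camera images.
- stand: Fixed dark steel stand of the tip tray: base plate 190 x 130 x 8 mm (local y -45 to +85) and two cheeks 10 x 50 mm, 130 high at local x +-86. Origin on the bench under the pivot, which is 115 mm above it; z up, x along the pivot, local -y is where the tray's open mouth points.
- tray (a joint): Tilt of the tray about its pivot (stand's +x axis), rad: 0 level (start), 0.44 at the stop with the mouth end down and the rear end up. The hinge is stiff (about 1.3 N m of friction) and stays where it is left; it is moved by lifting the bar at the rear end (about 9 to 12 N).
- floor (a point): Centre of the tray's floor surface, 15 mm above the pivot, turning with the tray; axes parallel to the stand's at tilt 0, z is the floor's normal. Non-slip black rubber floor 140 mm wide (x +-70), 220 long (y -110 at the open lip to +110 at the rear wall), 6 thick; aluminium walls 4 mm thick, 20 high at both long sides and the rear. Offcuts stick on it by friction even when fully tipped.
- lip (a point): Middle of the tray's open floor edge (the lip), at y = -110 mm in the floor point's frame. 130 mm above the bench when level, about 83 mm when fully tipped.
- bar (a point): Centre of the round steel bar across the tray's rear end, by which it is tipped: diameter 12 mm, 84 mm clear along local x between its struts, 12 mm above the floor surface, at y = +149 mm in the floor point's frame; 29 mm clear gap between the bar and the rear wall (open the fingers to about 35 mm). Centre 142 mm above the bench when level, 203 mm when fully tipped.
- spot (a point): Point on the bench in front of the stand, 145 mm from the stand's origin along its local -y, where the middle of the tub belongs so that it catches what drops from the tipped lip. A tub there reaches 30 mm under the level tray's lip, so it must be slid in from the mouth side, not lowered from straight above. Axes as the stand's.
- tub: Loose grey plastic scrap tub, 0.2 to 0.45 kg, 190 (x) x 130 (y) x 65 mm high, walls 5 mm, open on top. Origin at the centre of its underside, z up. An upright grip tab 50 mm wide (x), 12 thick (y) stands outside its local -y wall, centre at y = -71 mm, 20 to 100 mm above the bench. In its place the tab is on the side away from the tray (tub axes parallel to the stand's).
- rack: Fixed steel scraper rack: base 160 x 80 x 9 mm and two posts 12 mm wide at local x +-64 mm. Each post carries a notch that is open upward, 28 mm wide (y), bottom 75 mm above the bench, prongs to 91 mm. Origin on the bench at the centre, z up, x from post to post.
- scraper: Loose scraper, 0.11 to 0.22 kg: wooden grip bar 150 (x) x 20 (y) x 26 mm (z), below it a steel blade 90 mm wide (x, centred), 4 thick (y), its edge 73 mm below the bar's centre. Origin at the bar's centre, z up away from the edge. The bar's ends hang in the rack's notches (origin 88 mm above the bench), the blade between the posts; grip the bar's middle from above across its 20 mm.
- offcut_a: White plastic trunking offcut on the tray floor, U channel 66 (x) x 25 (y) x 14 mm, 30 g. Origin at the centre of its underside.
- offcut_b: White plastic trunking offcut on the tray floor, U channel 60 (x) x 25 (y) x 14 mm, 30 g. Origin at the centre of its underside.
- offcut_c: Steel mounting-rail offcut on the tray floor, channel 60 (x) x 35 (y) x 8 mm, 40 g. Origin at the centre of its underside.
- enclosure: Bystander: closed blue-grey instrument enclosure 114 x 164 x 57 mm, origin at the centre of its underside.
- remote: Bystander: black handheld remote with round buttons 65 x 150 x 35 mm, origin at the centre of its underside.
- meter: Bystander: yellow multimeter lying flat 85 x 160 x 42 mm, origin at the centre of its underside.
- spool: Bystander: grey wire spool standing, diameter 64, height 50 mm, origin at the centre of its underside.
- driver: Bystander: screwdriver 180 mm long lying along its x, origin under it.
- mug: Bystander: white mug, rim radius 40, height 90 mm, handle at its +y, origin at the centre of its underside.
- flux: Bystander: small clear bottle, radius 22, height 90 mm, origin at the centre of its underside.

How it is judged:
By the outcome, as a careful person would: the job done as asked, in the order asked, and still so for the second after the job is handed in, with the robot touching nothing.
It also fails if it takes over 72 s, if anything falls off the work surface, if the arm or the gripper's body presses on something with over 40 N, if the wrist force passes 120 N, or if a joint passes its speed limit or range.

### The arm

A 6-joint arm with a two-finger parallel gripper is mounted at the origin on the work surface. World frame = base frame: x ahead of the robot, y to its left, z up, the work surface at z = 0. Lengths are in m, angles in rad, forces in N, time in s.
With the tool pointing down it reaches from about 0.325 to 0.775 m from the base axis. Payload 5.5 kg.
Tool frame: the origin (TCP) lies between the finger pads; the fingertips stand 8 mm ahead of it and the grasp point (between the pads) lies 11 mm behind it (robot.tip_reach is the z of the fingertips in the tool frame, in m); z points along the fingers, y is the line along which they close (so a half turn about z gives the same grasp; the last joint's range is limited). The gripper opens to 88 mm and grips with 3 to 60 N. Pads are 20 mm wide; open, the fingers measure 115 mm over their backs; the gripper's body (75 mm by 178 mm) begins 61 mm behind the grasp point.
Start: joints at [-1.401, 0.091, 1.231, -0, 1.82, -0.057], TCP at [0.135, -0.585, 0.231] pointing down, gripper open.
Joint ranges: [-2.87, 2.87], [-0.86, 2.18], [0.17, 2.46], [-1.51, 4.65], [0.06, 2.69], [-2.65, 2.65]. Speed limits (rad/s): [2.57, 2.57, 3.01, 3.14, 3.14, 3.14].

### API

Orientations are given as a rotation vector (axis times angle).
In Python, from rig import robot gives the robot as it stands.
- The arm moves only by the shell command python3 inch.py 'ROWS' [OPENING] [FORCE]. ROWS is a JSON list of rows, 1 to 5 of them, each of 6 numbers: dx, dy, dz in m, then a rotation vector rx, ry, rz in rad; each row shifts and turns the commanded pose from where the row before left it, along the tool's axes as they then stand; what a row does not reach is not made up. A row lasts 1/12 s, in which the tool goes at most 0.0417 m and 0.125 rad, less where a joint would pass 70% of its speed; a pose out of reach is approached as far as the arm can. OPENING is the finger opening in m, set as the command begins (- or left out keeps the last). The fingers move at their own pace and stop on an object; FORCE is the grip in N (left out, the last holds). Time passes only in rows, so rows that do not move let the fingers close. It prints the time, the measured TCP pose, the force, the opening and the grip force at its end.
- robot.sense(): the state, without advancing time (a new reading comes with each control period).
- robot.camera(name): name is "scene" or "top"; returns the picture (400x640x3 uint8, red, green, blue); there is no depth.
- robot.get_calibration(name): a dict with "fx", "fy", "cx", "cy" (pixels), "rvec" (rotation vector, rad) and "tvec" (3), from world to camera coordinates, as OpenCV has them. Camera axes: x right, y down, z forward; pixel columns grow to the right and rows downward; lengths in m; the calibration is good to about 2 mm. A picture is of the moment at which its call begins. get_calibration takes no time and is no camera call.
- robot.hand_in(): hands the job in; it is judged then, once.
The state is a dict: "time": time; "qpos": joint angles; "qd": joint speeds; "tau": joint torques, N m; "tcp_pos": TCP position; "tcp_rot": TCP orientation; "ft_force": force on the tool from outside, world axes, zero at the start; "wrist_torque": the same for the moment, N m; "finger_gap": finger opening in m; "gripper_force": force on a finger pad.
Only numpy, scipy, OpenCV 4.12 (cv2) and the standard library are available. Lean on these libraries where they do the work, as an engineer would, in place of code of your own. Each camera call takes 0.05 s, during which the arm holds its last target. There are 200 camera calls.

## Working session

There is one attempt and no reset: what is moved stays moved. The work goes in short steps, Python scripts to look and compute and a shell command to move; the robot and the scene stay as the last step left them, time stands still between calls to the robot, and variables do not carry over. Pictures are saved under pics/ and viewed, at most 10 in all, crops included, and the job is handed in when it is done.

```bash
ls; mkdir -p pics; python3 - <<'E'
from rig import robot
import cv2,numpy as np
for n in("scene","top"):
    im=robot.camera(n); cv2.imwrite(f"pics/{n}0.png",im[:,:,::-1])
    c=robot.get_calibration(n); print(n,c)
    R=cv2.Rodrigues(np.array(c["rvec"]))[0]; print("cam pos",-R.T@np.array(c["tvec"]))
print(robot.sense())
E
```

```text
inch.py
pics
rig.py
scene {'fx': 475.1017932564815, 'fy': 475.1017932564815, 'cx': 316.6392679176374, 'cy': 193.52273091135856, 'rvec': array([ 0.99325819,  2.25625488, -1.24773433]), 'tvec': array([ 0.39603028, -0.14115694,  1.88740931])}
cam pos [1.48642535 0.85199228 0.89650878]
top {'fx': 445.95444891572913, 'fy': 445.95444891572913, 'cx': 316.0997428120027, 'cy': 201.43378083502353, 'rvec': array([ 2.11114839, -2.16431425,  0.14729489]), 'tvec': array([0.00935629, 0.58781388, 1.23141627])}
cam pos [ 0.39731631 -0.01849226  1.30529557]
{'time': 0.1, 'qpos': array([-1.40072398e+00,  9.17950688e-02,  1.23177533e+00, -1.50845795e-05,
        1.81978986e+00, -5.66998992e-02]), 'qd': array([-0.0019666 , -0.00051809, -0.00334838, -0.00071869, -0.00096998,
        0.0003162 ]), 'tau': array([ 2.88825977e-03, -4.47857308e+01, -4.07568526e+01,  7.00956630e-02,
        2.84185389e-02, -1.13372560e-04]), 'tcp_pos': array([ 0.13485079, -0.58439047,  0.22960748]), 'tcp_rot': array([-3.11966752e+00, -3.55244875e-01,  1.80138793e-04]), 'ft_force': array([ 0.77534156, -0.09037127, -0.33520134]), 'wrist_torque': array([-0.02878118,  0.04424779, -0.00244968]), 'gripper_force': 0.0, 'finger_gap': 0.08772987295343439}
```

View pics/scene0.png

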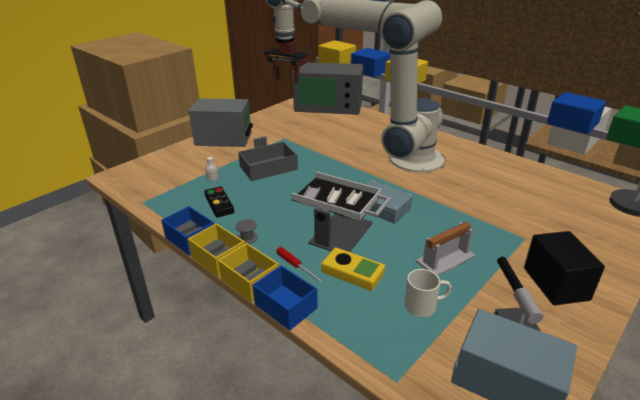

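View pics/top0.png

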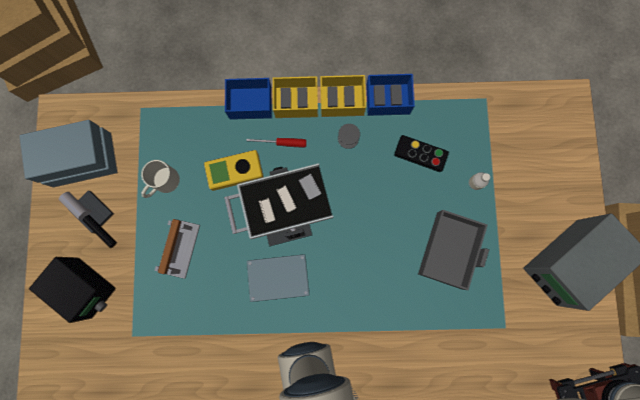

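The tray (top ~285,200) opens to the right. The tub (~452,250) is at right with its tab at (483,257), the scraper rack is at ~(177,247), and the enclosure is at (277,277). I'll enlarge both views for measuring.

```bash
python3 - <<'E'
import cv2
a=cv2.imread("pics/top0.png")[155:305,130:350]; cv2.imwrite("pics/topc.png",cv2.resize(a,None,fx=3.6,fy=3.6,interpolation=cv2.INTER_CUBIC))
a=cv2.imread("pics/scene0.png")[125:275,230:480]; cv2.imwrite("pics/scc.png",cv2.resize(a,None,fx=3.2,fy=3.2,interpolation=cv2.INTER_CUBIC))
E
```

```text
(no output)
```

View pics/topc.png

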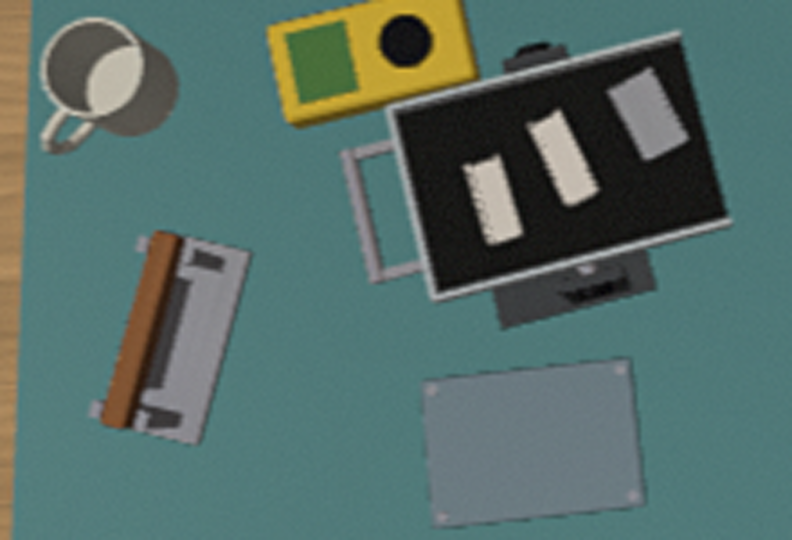

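View pics/scc.png

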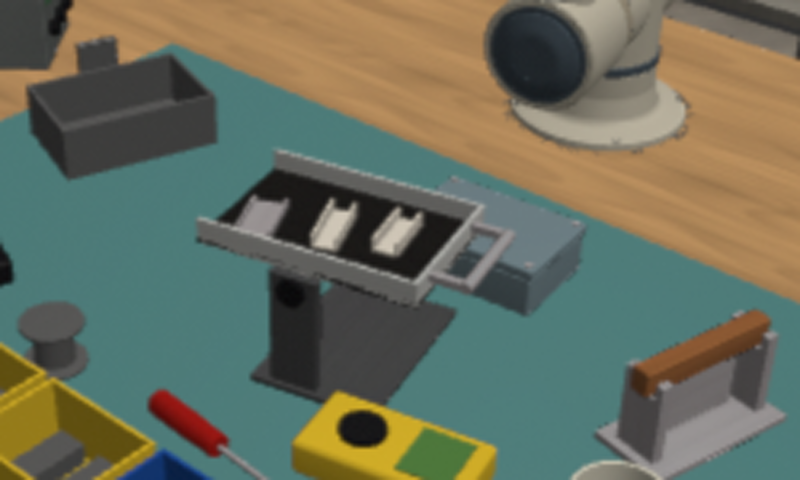

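The crops show the bar ends, wall-top corners and brown grip clearly. Next I'll triangulate those and enlarge the tub in both views.

```bash
cat > h.py <<'E'
import cv2,numpy as np
from rig import robot
def cal(n):
    c=robot.get_calibration(n); R=cv2.Rodrigues(np.array(c["rvec"]))[0]
    return np.array([[c["fx"],0,c["cx"]],[0,c["fy"],c["cy"]],[0,0,1]]),R,np.array(c["tvec"])
def cast(n,uv,z):
    K,R,t=cal(n); o=-R.T@t; d=R.T@np.linalg.inv(K)@np.array([*uv,1.]); return o+d*(z-o[2])/d[2]
def tri(top,scene):
    P=[K@np.c_[R,t] for K,R,t in(cal("top"),cal("scene"))]
    X=cv2.triangulatePoints(P[0],P[1],np.float64(top),np.float64(scene)).ravel(); return X[:3]/X[3]
def proj(n,p):
    K,R,t=cal(n); q=K@(R@np.array(p)+t); return q[:2]/q[2]
T=lambda x,y:(130+x/3.6,155+y/3.6)
S=lambda x,y:(230+x/3.2,125+y/3.2)
E
python3 - <<'E'
from h import *
np.set_printoptions(precision=4,suppress=True)
pts={"bar_far":(T(350,153),S(472,287)),"bar_near":(T(377,280),S(510,234)),
"wall_rear_far":(T(388,108),S(415,297)),"wall_rear_near":(T(433,298),S(482,206)),
"wall_mouth_far":(T(680,35),S(197,222)),"wall_mouth_near":(T(732,222),S(278,152)),
"scr_far_topL":(T(155,232),S(634,372)),"scr_near":(T(128,429),S(770,322))}
for k,(a,b) in pts.items(): print(k,tri(a,b),cast("top",a,.15 if "wall" in k else .142 if "bar" in k else .101))
for n in("top","scene"):
    im=cv2.imread(f"pics/{n}0.png"); h=cv2.cvtColor(im,cv2.COLOR_BGR2HSV)
    m=cv2.inRange(h,(4,110,60),(14,255,200)); k,l,s,c=cv2.connectedComponentsWithStats(m)
    for i in range(1,k):
        if s[i,4]>60: print(n,s[i],c[i])
a=cv2.imread("pics/top0.png")[200:300,405:505];b=cv2.imread("pics/scene0.png")[125:200,225:325]
b=cv2.copyMakeBorder(b,0,25,0,0,cv2.BORDER_CONSTANT)
cv2.imwrite("pics/tub.png",cv2.resize(np.hstack([a,b]),None,fx=4,fy=4,interpolation=cv2.INTER_CUBIC))
E
```

```text
bar_far [0.5878 0.2324 0.1397] [0.5897 0.2289 0.142 ]
bar_near [0.4953 0.2097 0.1399] [0.4957 0.2086 0.142 ]
wall_rear_far [0.624  0.2026 0.1342] [0.6211 0.1994 0.15  ]
wall_rear_near [0.481  0.1676 0.1459] [0.481  0.1666 0.15  ]
wall_mouth_far [ 0.6722 -0.0161  0.141 ] [ 0.6701 -0.0161  0.15  ]
wall_mouth_near [ 0.5298 -0.0486  0.1425] [ 0.5306 -0.0503  0.15  ]
scr_far_topL [0.5431 0.3813 0.0995] [0.5397 0.3853 0.101 ]
scr_near [0.3888 0.4152 0.0819] [0.3928 0.4019 0.101 ]
top [158 219  22  55 385] [168.3714 246.1299]
scene [259  19  31  89 323] [265.6502  77.1207]
scene [298  22  19  45 136] [306.7059  49.0221]
scene [318  24  18  20 279] [325.5627  33.0645]
scene [342  29  21  22 305] [353.1115  37.1246]
scene [251  32   5  31  79] [252.6962  47.2278]
scene [287  39  13  14  97] [294.3402  45.7113]
scene [252  91  12  22  78] [257.141  102.3077]
scene [428 222  42  27 443] [448.3634 234.6975]
```

View pics/tub.png

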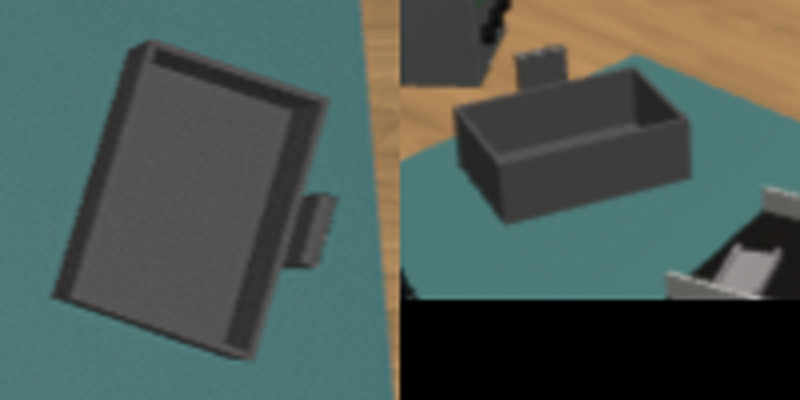

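The tub crop gives the rim corners in both views, and the tab top at top-crop ~(325,195)–(307,268). In the scene crop the tab top is (515,55)–(565,47).

```bash
python3 - <<'E'
from h import *
np.set_printoptions(precision=4,suppress=True)
A=lambda x,y:(405+x/4,200+y/4); B=lambda x,y:(225+(x-400)/4,125+y/4)
P={}
for k,a,b,z in [("FL",A(150,41),B(500,160),.065),("NL",A(73,301),B(690,122),.065),("NR",A(252,360),B(632,70),.065),("FR",A(328,100),B(455,108),.065),
 ("tabF",A(327,195),B(515,54),.1),("tabN",A(308,268),B(565,47),.1)]:
    P[k]=cast("top",a,z); print(k,tri(a,b),P[k],cast("scene",b,z))
c=sum(P[k] for k in("FL","NL","NR","FR"))/4; e=(P["FL"]-P["NL"]+P["FR"]-P["NR"]); print("tub c",c,"len",np.linalg.norm(P["FL"]-P["NL"]),np.linalg.norm(P["FR"]-P["NR"]),np.linalg.norm(P["FL"]-P["FR"]),"yaw x",np.degrees(np.arctan2(e[1],e[0])))
# scraper top face: value split
im=cv2.imread("pics/top0.png"); h=cv2.cvtColor(im,cv2.COLOR_BGR2HSV)
m=cv2.inRange(h,(4,110,60),(14,255,200)); v=h[...,2]*(m>0)
for y in range(222,272,8): print(y,[(x,v[y,x]) for x in range(155,183) if v[y,x]])
ys,xs=np.nonzero(m[:,150:190]); r=cv2.minAreaRect(np.float32(np.c_[xs+150,ys])); print(r,cv2.boxPoints(r))
im=cv2.imread("pics/scene0.png"); h=cv2.cvtColor(im,cv2.COLOR_BGR2HSV); m=cv2.inRange(h,(4,110,60),(14,255,200))
for x in range(428,472,6): print(x,[(y,h[y,x,2]) for y in range(215,255) if m[y,x]])
E
```

```text
FL [ 0.5507 -0.358   0.0643] [ 0.5507 -0.3579  0.065 ] [ 0.5514 -0.3568  0.065 ]
NL [ 0.3719 -0.2949  0.0548] [ 0.373  -0.2936  0.065 ] [ 0.3849 -0.2799  0.065 ]
NR [ 0.3301 -0.4161  0.0541] [ 0.3306 -0.4125  0.065 ] [ 0.3452 -0.3998  0.065 ]
FR [ 0.5058 -0.4795  0.0582] [ 0.5063 -0.4782  0.065 ] [ 0.5133 -0.4672  0.065 ]
tabF [ 0.44   -0.4608  0.0971] [ 0.4396 -0.4594  0.1   ] [ 0.4439 -0.4564  0.1   ]
tabN [ 0.3911 -0.4452  0.0921] [ 0.3916 -0.4429  0.1   ] [ 0.4016 -0.4319  0.1   ]
tub c [ 0.4401 -0.3855  0.065 ] len 0.18893812833286253 0.1875462037242108 0.12820066460926502 yaw x -20.18364189163388
222 [(173, np.uint8(125)), (174, np.uint8(125)), (175, np.uint8(128)), (176, np.uint8(133)), (177, np.uint8(125)), (178, np.uint8(92))]
230 [(170, np.uint8(126)), (171, np.uint8(125)), (172, np.uint8(125)), (173, np.uint8(129)), (174, np.uint8(135)), (175, np.uint8(120)), (176, np.uint8(79))]
238 [(168, np.uint8(127)), (169, np.uint8(125)), (170, np.uint8(128)), (171, np.uint8(131)), (172, np.uint8(128)), (173, np.uint8(112)), (174, np.uint8(69))]
246 [(165, np.uint8(121)), (166, np.ui
[... 1791 characters left out ...]
int8(139)), (231, np.uint8(138)), (232, np.uint8(138)), (233, np.uint8(131)), (234, np.uint8(108)), (235, np.uint8(102)), (236, np.uint8(97)), (237, np.uint8(94)), (238, np.uint8(92))]
458 [(225, np.uint8(129)), (226, np.uint8(137)), (227, np.uint8(139)), (228, np.uint8(138)), (229, np.uint8(138)), (230, np.uint8(132)), (231, np.uint8(105)), (232, np.uint8(101)), (233, np.uint8(98)), (234, np.uint8(93)), (235, np.uint8(90))]
464 [(222, np.uint8(118)), (223, np.uint8(133)), (224, np.uint8(138)), (225, np.uint8(139)), (226, np.uint8(138)), (227, np.uint8(135)), (228, np.uint8(110)), (229, np.uint8(103)), (230, np.uint8(98)), (231, np.uint8(93)), (232, np.uint8(90)), (233, np.uint8(89))]
470 []
```

```bash
cat >> h.py <<'E'
from scipy.spatial.transform import Rotation as Ro
O=np.array([.5761,.0730,0]); YAW=np.radians(12.9)
Rs=Ro.from_euler('z',YAW).as_matrix()
def toS(p): return Rs.T@(np.array(p)-O)
def fromS(p): return O+Rs@np.array(p)
def tipped(p,th=.44):   # floor-frame point -> world
    return fromS(np.array([0,0,.115])+Ro.from_euler('x',th).as_matrix()@(np.array(p)+[0,0,.015]))
def tool(yaw,tilt=0): return Ro.from_euler('z',yaw)*Ro.from_euler('x',np.pi)*Ro.from_euler('x',tilt)
def plan(p0,R0,p1,R1,n=None):
    p0,p1=np.array(p0),np.array(p1); rv=(R0.inv()*R1).as_rotvec(); d=p1-p0
    n=n or int(np.ceil(max(np.linalg.norm(d)/.04,np.linalg.norm(rv)/.12)))
    rows=[]; 
    for i in range(n):
        R=R0*Ro.from_rotvec(rv*i/n); rows.append([round(float(x),4) for x in np.r_[R.inv().apply(d/n),rv/n]])
    print(n,rows); return p1,R1
def now(): s=robot.sense(); return s["tcp_pos"],Ro.from_rotvec(s["tcp_rot"])
E
python3 - <<'E'
from h import *
np.set_printoptions(precision=4,suppress=True)
for k,uv,z in [("spool",(348,135),.04),("spoolL",(337,135),.05),("spoolbot",(348,147),.0),("remNear",(441,171),.0),("remL",(394,155),0.),("remLnear",(400,158),0),("flux",(476,183),.0),("meterNR",(262,181),0.),("encl",(247,262),.057),("enclR",(305,255),.057),("mug",(155,175),.09)]:
    p=cast("top",uv,z); print(k,p,"standframe",toS(p))
im=cv2.imread("pics/top0.png"); g=cv2.cvtColor(im,cv2.COLOR_BGR2GRAY); m=np.zeros_like(g)
m[170:235,245:330]=cv2.inRange(g,75,255)[170:235,245:330]
poly=np.int32([proj("top",fromS([x,y,.13])) for x,y in[(-63,-112),(63,-112),(63,100),(-63,100)] for x,y in[(x/1e3,y/1e3)]])
mm=np.zeros_like(g); cv2.fillConvexPoly(mm,poly,255); m&=mm
for c in cv2.findContours(m,cv2.RETR_EXTERNAL,cv2.CHAIN_APPROX_NONE)[0]:
    if cv2.contourArea(c)>40: print("offcut",np.array([toS(cast("top",q,.14))[:2] for q in cv2.boxPoints(cv2.minAreaRect(c))]))
# scraper top-face ends: face axis from row centres of bright pixels
a=cast("top",(175.5-.3,220.0),.101); b=cast("top",(161.0-.3,272.5),.101); print("scraper",(a+b)/2,np.linalg.norm(a-b),np.degrees(np.arctan2(*(a-b)[1::-1])))
a=cast("scene",(430.5,240.5),.101); b=cast("scene",(468,223.5),.101);print("scraper scene",(a+b)/2,np.linalg.norm(a-b),np.degrees(np.arctan2(*(a-b)[1::-1])))
print(tri((168,246),(449.5,232.3)))
p,R=now(); R1=tool(np.radians(-20.2))
p,R=plan(p,R,[.4156,-.4515,.2],R1)
plan(p,R,[.4156,-.4515,.0755],R1)
E
```

```text
spool [ 0.783  -0.1034  0.04  ] standframe [ 0.1623 -0.2182  0.04  ]
spoolL [ 0.7809 -0.0708  0.05  ] standframe [ 0.1675 -0.1859  0.05  ]
spoolbot [ 0.7578 -0.1048  0.    ] standframe [ 0.1375 -0.2139  0.    ]
remNear [ 0.6765 -0.379   0.    ] standframe [-0.003 -0.463  0.   ]
remL [ 0.7293 -0.2418  0.    ] standframe [ 0.0791 -0.3411  0.    ]
remLnear [ 0.7196 -0.2593  0.    ] standframe [ 0.0657 -0.3559  0.    ]
flux [ 0.6375 -0.4799  0.    ] standframe [-0.0636 -0.5526  0.    ]
meterNR [0.6604 0.1552 0.    ] standframe [0.1005 0.0613 0.    ]
encl [0.4207 0.1907 0.057 ] standframe [-0.1252  0.1495  0.057 ]
enclR [0.4361 0.0291 0.057 ] standframe [-0.1463 -0.0116  0.057 ]
mug [0.6673 0.4427 0.09  ] standframe [0.1715 0.34   0.09  ]
offcut [[ 0.02    0.0722]
 [ 0.0217  0.0435]
 [-0.0408  0.0392]
 [-0.0424  0.0677]]
offcut [[ 0.038   0.0206]
 [ 0.0442 -0.0071]
 [-0.0239 -0.0221]
 [-0.03    0.0055]]
offcut [[ 0.0483 -0.0446]
 [ 0.0575 -0.0807]
 [-0.0025 -0.0952]
 [-0.0116 -0.0593]]
scraper [0.4678 0.3973 0.101 ] 0.14501741563759743 -14.253811750431744
scraper scene [0.4729 0.4006 0.101 ] 0.14288327051880964 -15.122835449145345
[0.4684 0.3987 0.0958]
8 [[0.0379, -0.0083, 0.0037, -0.0002, 0.0001, 0.0724], [0.0372, -0.011, 0.0037, -0.0002, 0.0001, 0.0724], [0.0363, -0.0137, 0.0037, -0.0002, 0.0001, 0.0724], [0.0353, -0.0163, 0.0037, -0.0002, 0.0001, 0.0724], [0.034, -0.0188, 0.0037, -0.0002, 0.0001, 0.0724], [0.0325, -0.0212, 0.0037, -0.0002, 0.0001, 0.0724], [0.0309, -0.0235, 0.0037, -0.0002, 0.0001, 0.0724], [0.0291, -0.0257, 0.0037, -0.0002, 0.0001, 0.0724]]
4 [[-0.0, -0.0, 0.0311, 0.0, 0.0, 0.0], [-0.0, -0.0, 0.0311, 0.0, 0.0, 0.0], [-0.0, -0.0, 0.0311, 0.0, 0.0, 0.0], [-0.0, -0.0, 0.0311, 0.0, 0.0, 0.0]]
```

Positions agree with the given sizes: the bar midpoint matches its prediction within 1 mm, and the tab height triangulates to 97/92 mm. I'll go to the tab.

```bash
python3 inch.py '[[0,0,0,0,0,0.116],[0,0,0,0,0,0.116],[0,0,0,0,0,0.116],[0,0,0,0,0,0.116],[0,0,0,0,0,0.115]]' 0.06
python3 inch.py '[[0.0272,-0.0277,0.0037,0,0,0],[0.0272,-0.0277,0.0037,0,0,0],[0.0272,-0.0277,0.0037,0,0,0],[0.0272,-0.0277,0.0037,0,0,0]]'
python3 inch.py '[[0.0272,-0.0277,0.0037,0,0,0],[0.0272,-0.0277,0.0037,0,0,0],[0.0272,-0.0277,0.0037,0,0,0],[0.0272,-0.0277,0.0037,0,0,0],[0,0,0,0,0,0]]'
python3 - <<'E'
from h import *
p,R=now(); print(p,R.as_matrix()[:2,0])
plan(p,R,[.4156,-.4515,.0755],tool(np.radians(-20.2)),4)
E
```

```text
time: 0.52
tcp_pos: [0.1349, -0.5845, 0.23]
tcp_rot: [-3.09, 0.559, 0.001]
ft_force: [0.5, -0.4, -1.2]
finger_gap: 0.0607
gripper_force: 0.0
time: 0.85
tcp_pos: [0.2763, -0.5172, 0.2151]
tcp_rot: [-3.092, 0.552, 0.001]
ft_force: [0.4, 0.7, 0.1]
finger_gap: 0.0601
gripper_force: 0.0
time: 1.27
tcp_pos: [0.4208, -0.4475, 0.1989]
tcp_rot: [-3.091, 0.539, 0.0]
ft_force: [-0.2, -0.4, 0.4]
finger_gap: 0.0599
gripper_force: 0.0
[ 0.42079    -0.44752074  0.19892282] [ 0.94094125 -0.33856916]
4 [[-0.0009, 0.0015, 0.0309, -0.001, 0.0002, 0.0018], [-0.0009, 0.0015, 0.0309, -0.001, 0.0002, 0.0018], [-0.0009, 0.0014, 0.0309, -0.001, 0.0002, 0.0018], [-0.0009, 0.0014, 0.0309, -0.001, 0.0002, 0.0018]]
```

```bash
python3 inch.py '[[-0.0009,0.0015,0.031,-0.001,0,0.002],[-0.0009,0.0015,0.031,-0.001,0,0.002],[-0.0009,0.0015,0.031,-0.001,0,0.002],[-0.0009,0.0014,0.0304,-0.001,0,0.002],[0,0,0,0,0,0]]'
python3 inch.py '[[0,0,0,0,0,0],[0,0,0,0,0,0],[0,0,0,0,0,0],[0,0,0,0,0,0],[0,0,0,0,0,0]]' 0.0 30
python3 inch.py '[[0,0,-0.01,0,0,0],[0,0,-0.01,0,0,0],[0,0,0,0,0,0],[0,0,0,0,0,0]]'
python3 - <<'E'
from h import *
p,R=now(); print(p,R.as_matrix()[:2,0])
cv2.imwrite("pics/lift.png",cv2.resize(np.hstack([robot.camera("scene")[110:210,190:350],robot.camera("top")[190:290,370:530]])[:,:,::-1],None,fx=2.4,fy=2.4))
t=fromS([0,-.2,0]); tab=fromS([0,-.271,0]); 
p,R=plan(p,R,[*tab[:2],p[2]],tool(YAW))
tab=fromS([0,-.216,0]); p,R=plan(p,R,[*tab[:2],p[2]],R); plan(p,R,[p[0],p[1],.0755],R)
E
```

```text
time: 1.68
tcp_pos: [0.407, -0.4532, 0.0692]
tcp_rot: [-3.086, 0.563, 0.017]
ft_force: [-0.5, 1.1, -1.1]
finger_gap: 0.0601
gripper_force: 0.0
time: 2.1
tcp_pos: [0.4108, -0.457, 0.0799]
tcp_rot: [3.085, -0.562, 0.003]
ft_force: [0.9, 0.0, -1.1]
finger_gap: 0.03
gripper_force: 0.0
time: 2.43
tcp_pos: [0.4109, -0.4572, 0.1015]
tcp_rot: [3.083, -0.561, 0.005]
ft_force: [-1.5, 2.0, 9.9]
finger_gap: 0.0117
gripper_force: 30.0
[ 0.41089317 -0.45724062  0.10152952] [ 0.93583552 -0.35241063]
9 [[0.0131, -0.0365, -0.0002, 0.0009, -0.0002, -0.065], [0.0154, -0.0356, -0.0002, 0.0009, -0.0002, -0.065], [0.0177, -0.0345, -0.0001, 0.0009, -0.0002, -0.065], [0.0199, -0.0333, -0.0001, 0.0009, -0.0002, -0.065], [0.022, -0.0319, -0.0001, 0.0009, -0.0002, -0.065], [0.024, -0.0304, -0.0001, 0.0009, -0.0002, -0.065], [0.026, -0.0288, -0.0, 0.0009, -0.0002, -0.065], [0.0278, -0.0271, -0.0, 0.0009, -0.0002, -0.065], [0.0295, -0.0252, -0.0, 0.0009, -0.0002, -0.065]]
2 [[-0.0, -0.0275, -0.0, 0.0, 0.0, 0.0], [-0.0, -0.0275, -0.0, 0.0, 0.0, 0.0]]
1 [[0.0, -0.0, 0.026, 0.0, 0.0, 0.0]]
```

View pics/lift.png

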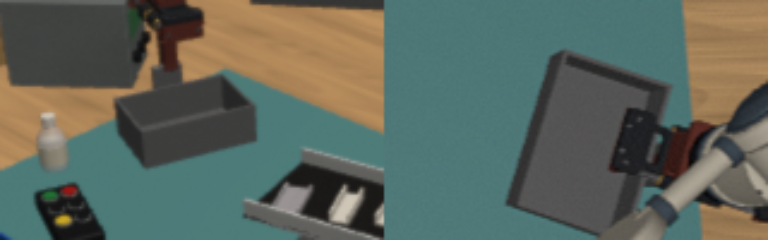

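The tub hangs level on the tab, clear of the bench. The pose lags by a few rows, so I'll add settling rows. Carrying it now to the mouth side.

```bash
python3 inch.py '[[0.0131,-0.0365,0,0,0,-0.065],[0.0154,-0.0356,0,0,0,-0.065],[0.0177,-0.0345,0,0,0,-0.065],[0.0199,-0.0333,0,0,0,-0.065],[0.022,-0.0319,0,0,0,-0.065]]'
python3 inch.py '[[0.024,-0.0304,0,0,0,-0.065],[0.026,-0.0288,0,0,0,-0.065],[0.0278,-0.0271,0,0,0,-0.065],[0.0295,-0.0252,0,0,0,-0.065]]' >/dev/null
python3 inch.py '[[0,0,0,0,0,0],[0,0,0,0,0,0],[0,0,0,0,0,0]]'
python3 - <<'E'
from h import *
p,R=now(); print(p,toS(p),R.as_matrix()[:2,0])
tab=fromS([-.0024,-.216,0]); p,R=plan(p,R,[*tab[:2],p[2]],tool(YAW),3)
E
```

```text
time: 2.95
tcp_pos: [0.5372, -0.31, 0.1015]
tcp_rot: [3.13, -0.053, 0.005]
ft_force: [-2.8, -5.5, 11.0]
finger_gap: 0.0117
gripper_force: 29.9
time: 3.53
tcp_pos: [0.6399, -0.1886, 0.1012]
tcp_rot: [3.116, 0.356, 0.013]
ft_force: [5.3, 3.2, 9.5]
finger_gap: 0.011
gripper_force: 30.3
[ 0.6398519  -0.18859958  0.10120712] [ 0.00374074 -0.26922973  0.10120712] [0.97422998 0.22542998]
3 [[-0.002, -0.0177, -0.0001, 0.0022, -0.0025, 0.0007], [-0.002, -0.0177, -0.0001, 0.0022, -0.0025, 0.0007], [-0.002, -0.0177, -0.0, 0.0022, -0.0025, 0.0007]]
```

```bash
python3 inch.py '[[-0.002,-0.0177,0,0.002,-0.002,0],[-0.002,-0.0177,0,0.002,-0.002,0],[-0.002,-0.0177,0,0.002,-0.002,0],[0,0,0,0,0,0],[0,0,0,0,0,0]]'
python3 inch.py '[[0,0,0.006,0,0,0],[0,0,0.006,0,0,0],[0,0,0.005,0,0,0],[0,0,0.003,0,0,0],[0,0,0.001,0,0,0]]'
python3 inch.py '[[0,0,0,0,0,0],[0,0,0,0,0,0],[0,0,0,0,0,0]]'
python3 - <<'E'
from h import *
p,R=now(); print(p,toS(p),R.as_matrix()[:2,0])
cv2.imwrite("pics/place.png",cv2.resize(robot.camera("scene")[110:270,200:420][:,:,::-1],None,fx=3,fy=3))
E
```

```text
time: 3.95
tcp_pos: [0.6202, -0.1393, 0.1011]
tcp_rot: [3.121, 0.354, -0.002]
ft_force: [-0.9, 1.2, 10.9]
finger_gap: 0.0117
gripper_force: 30.0
time: 4.37
tcp_pos: [0.625, -0.1421, 0.0909]
tcp_rot: [3.113, 0.35, 0.024]
ft_force: [-2.5, -1.0, 44.5]
finger_gap: 0.0124
gripper_force: 30.7
time: 4.62
tcp_pos: [0.625, -0.142, 0.0909]
tcp_rot: [3.114, 0.351, 0.023]
ft_force: [-2.4, -0.6, 41.7]
finger_gap: 0.0123
gripper_force: 30.5
[ 0.62498289 -0.14196334  0.09091116] [-0.00034145 -0.22045104  0.09091116] [0.97485178 0.22243072]
```

View pics/place.png

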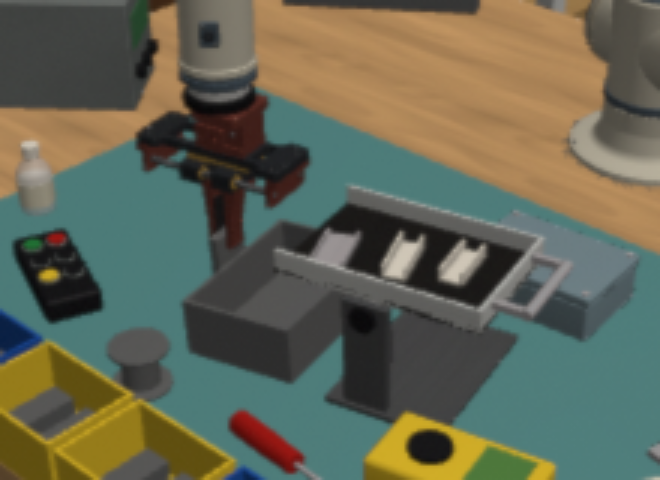

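Lowering met the bench about 10 mm early: the tub is pitched slightly in the grip, with its inner edge touching first. I'll relieve the force, release and check.

```bash
python3 inch.py '[[0,0,-0.004,0,0,0],[0,0,-0.004,0,0,0],[0,0,0,0,0,0]]' - 5
python3 inch.py '[[0,0,0,0,0,0],[0,0,0,0,0,0],[0,0,0,0,0,0],[0,0,0,0,0,0],[0,0,0,0,0,0]]' 0.06
python3 - <<'E'
from h import *
p,R=now(); print(p,toS(p),R.as_matrix())
E
python3 inch.py '[[0,0,-0.03,0,0,0],[0,0,-0.04,0,0,0],[0,0,-0.04,0,0,0],[0,0.04,-0.03,0,0,0],[0,0.04,0,0,0,0]]'
python3 inch.py '[[-0.04,0.01,0,0,0,0],[-0.04,0.01,0,0,0,0],[-0.04,0,0,0,0,0],[0,0,0,0,0,0],[0,0,0,0,0,0]]'
python3 - <<'E'
from h import *
t=robot.camera("top"); cv2.imwrite("pics/t1.png",t[:,:,::-1]); s=robot.camera("scene"); cv2.imwrite("pics/s1.png",s[:,:,::-1])
cv2.imwrite("pics/placed.png",cv2.resize(np.hstack([t[150:290,240:440],s[120:260,220:420]])[:,:,::-1],None,fx=2,fy=2,interpolation=cv2.INTER_CUBIC))
E
```

```text
time: 4.92
tcp_pos: [0.62, -0.1398, 0.087]
tcp_rot: [3.121, 0.352, -0.004]
ft_force: [-0.1, 0.6, 6.7]
finger_gap: 0.0119
gripper_force: 5.0
time: 5.33
tcp_pos: [0.6178, -0.1396, 0.0823]
tcp_rot: [-3.12, -0.352, 0.016]
ft_force: [-0.3, -0.0, 0.3]
finger_gap: 0.0418
gripper_force: 0.0
[ 0.61782828 -0.13958208  0.08230734] [-0.00678386 -0.2165326   0.08230734] [[ 0.97480728  0.22281561 -0.01019668]
 [ 0.22283808 -0.97485484  0.00110947]
 [-0.00969307 -0.00335372 -0.9999474 ]]
time: 5.75
tcp_pos: [0.638, -0.2102, 0.2278]
tcp_rot: [3.117, 0.359, 0.005]
ft_force: [1.7, -0.4, 2.2]
finger_gap: 0.06
gripper_force: 0.0
time: 6.17
tcp_pos: [0.5217, -0.2582, 0.2187]
tcp_rot: [-3.12, -0.348, 0.014]
ft_force: [-0.4, 0.3, 0.4]
finger_gap: 0.0598
gripper_force: 0.0
```

View pics/placed.png

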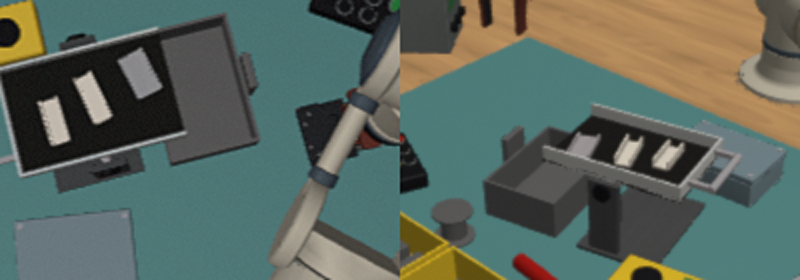

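The tub is flat on the bench beneath the lip, with its tab away from the tray at top-crop ~(249,73) and its far rim corners at (228,14) and (258,140). I'll check the offset and plan the bar approach.

```bash
python3 - <<'E'
from h import *
np.set_printoptions(precision=4,suppress=True)
C=lambda x,y:(240+x/2,150+y/2)
a,b=cast("top",C(228,14),.065),cast("top",C(258,140),.065)
print(toS(a),toS(b),"yaw rel",np.degrees(np.arctan2(*(toS(a)-toS(b))[1::-1])),"mid",toS((a+b)/2),"want",[0,-.21])
print("tab",toS(cast("top",C(253,72),.1)),"want y -.216")
g=cv2.cvtColor(cv2.imread("pics/t1.png"),cv2.COLOR_BGR2GRAY)
for l in(-.05,0,.05):   # intensity profile along local y at rim height around expected outer edge
    print(l,[(round(y,3),int(g[tuple(np.int32(np.round(proj("top",fromS([l,y,.065]))))[::-1])])) for y in np.arange(-.235,-.19,.003)])
for y in(-.16,-.19):
    for s in(-1,1): print(y,s,[(round(x,3),int(g[tuple(np.int32(np.round(proj("top",fromS([s*x,y,.065]))))[::-1])])) for x in np.arange(.08,.112,.003)])
p,R=now(); bar=fromS([0,.149,.142]); print(p,bar)
p,R=plan(p,R,[p[0],p[1],.24],tool(YAW))
p,R=plan(p,R,[*bar[:2],.24],R); plan(p,R,[*bar[:2],.132],R)
E
```

```text
[ 0.0882 -0.2147  0.065 ] [-0.0966 -0.2085  0.065 ] yaw rel -1.9222020087240363 mid [-0.0042 -0.2116  0.065 ] want [0, -0.21]
tab [-0.0072 -0.2221  0.1   ] want y -.216
-0.05 [(np.float64(-0.235), 104), (np.float64(-0.232), 104), (np.float64(-0.229), 104), (np.float64(-0.226), 102), (np.float64(-0.223), 106), (np.float64(-0.22), 102), (np.float64(-0.217), 104), (np.float64(-0.214), 102), (np.float64(-0.211), 88), (np.float64(-0.208), 69), (np.float64(-0.205), 53), (np.float64(-0.202), 59), (np.float64(-0.199), 75), (np.float64(-0.196), 84), (np.float64(-0.193), 84)]
0 [(np.float64(-0.235), 104), (np.float64(-0.232), 104), (np.float64(-0.229), 87), (np.float64(-0.226), 78), (np.float64(-0.223), 80), (np.float64(-0.22), 85), (np.float64(-0.217), 73), (np.float64(-0.214), 50), (np.float64(-0.211), 74), (np.float64(-0.208), 77), (np.float64(-0.205), 61), (np.float64(-0.202), 51), (np.float64(-0.199), 67), (np.float64(-0.196), 81), (np.float64(-0.193), 84)]
0.05 [(np.float64(-0.235), 103), (np.float64(-0.232), 103), (np.float64(-0.229), 103), (np.float64(-0.226), 104), (np.float64(-0.223)
[... 1411 characters left out ...]
99)]
[ 0.5237 -0.2574  0.2193] [0.5428 0.2182 0.142 ]
1 [[-0.0002, -0.0, -0.0207, -0.0023, 0.0073, -0.0004]]
12 [[0.0104, -0.0383, -0.0, 0.0, 0.0, 0.0], [0.0104, -0.0383, -0.0, 0.0, 0.0, 0.0], [0.0104, -0.0383, -0.0, 0.0, 0.0, 0.0], [0.0104, -0.0383, -0.0, 0.0, 0.0, 0.0], [0.0104, -0.0383, -0.0, 0.0, 0.0, 0.0], [0.0104, -0.0383, -0.0, 0.0, 0.0, 0.0], [0.0104, -0.0383, -0.0, 0.0, 0.0, 0.0], [0.0104, -0.0383, -0.0, 0.0, 0.0, 0.0], [0.0104, -0.0383, -0.0, 0.0, 0.0, 0.0], [0.0104, -0.0383, -0.0, 0.0, 0.0, 0.0], [0.0104, -0.0383, -0.0, 0.0, 0.0, 0.0], [0.0104, -0.0383, -0.0, 0.0, 0.0, 0.0]]
3 [[0.0, -0.0, 0.036, 0.0, 0.0, 0.0], [0.0, -0.0, 0.036, 0.0, 0.0, 0.0], [0.0, -0.0, 0.036, 0.0, 0.0, 0.0]]
```

The tub is 5 mm off in x, 1–2 mm in y and within 2° in yaw, which is good. On to the bar.

```bash
python3 inch.py '[[0,0,-0.021,-0.002,0.007,0],[0.0104,-0.0383,0,0,0,0],[0.0104,-0.0383,0,0,0,0],[0.0104,-0.0383,0,0,0,0],[0.0104,-0.0383,0,0,0,0]]' 0.035 >/dev/null
python3 inch.py '[[0.0104,-0.0383,0,0,0,0],[0.0104,-0.0383,0,0,0,0],[0.0104,-0.0383,0,0,0,0],[0.0104,-0.0383,0,0,0,0],[0.0104,-0.0383,0,0,0,0]]' >/dev/null
python3 inch.py '[[0.0104,-0.0383,0,0,0,0],[0.0104,-0.0383,0,0,0,0],[0.0104,-0.0383,0,0,0,0],[0,0,0,0,0,0],[0,0,0,0,0,0]]'
python3 inch.py '[[0,0,0,0,0,0],[0,0,0,0,0,0]]'
python3 - <<'E'
from h import *
p,R=now(); bar=fromS([0,.149,.142]); print(p,bar,toS(p)); plan(p,R,[*bar[:2],.131],tool(YAW),3)
E
```

```text
time: 7.52
tcp_pos: [0.5425, 0.2217, 0.2396]
tcp_rot: [-3.12, -0.361, 0.003]
ft_force: [0.3, -0.7, -0.5]
finger_gap: 0.0349
gripper_force: 0.0
time: 7.68
tcp_pos: [0.543, 0.2179, 0.2403]
tcp_rot: [-3.122, -0.352, 0.002]
ft_force: [-0.1, -0.9, -1.1]
finger_gap: 0.0352
gripper_force: 0.0
[0.54300532 0.21789554 0.24031637] [0.54283573 0.21823942 0.142     ] [8.85357344e-05 1.48626945e-01 2.40316375e-01]
3 [[0.0, -0.0001, 0.0364, -0.0001, 0.0003, -0.0003], [-0.0, -0.0001, 0.0364, -0.0001, 0.0003, -0.0003], [-0.0, -0.0001, 0.0364, -0.0001, 0.0003, -0.0003]]
```

```bash
python3 inch.py '[[0,0,0.036,0,0,0],[0,0,0.033,0,0,0],[0,0,0.02,0,0,0],[0,0,0.02,0,0,0],[0,0,0,0,0,0]]'
python3 inch.py '[[0,0,0,0,0,0],[0,0,0,0,0,0],[0,0,0,0,0,0],[0,0,0,0,0,0]]' 0 40
python3 - <<'E'
from h import *
p,R=now(); print(p,toS(p),robot.sense()["ft_force"])
a0=np.arctan2(27,149); r=np.hypot(27,149)
th=np.linspace(0,.455,11); d=np.c_[r*np.cos(a0+th),r*np.sin(a0+th)]; d=np.diff(d,axis=0)
print([( round(-x/1e3,4),round(-z/1e3,4)) for x,z in d])
E
```

```text
time: 8.1
tcp_pos: [0.5408, 0.2163, 0.1261]
tcp_rot: [3.121, 0.349, -0.014]
ft_force: [-1.0, -0.4, -1.0]
finger_gap: 0.035
gripper_force: 0.0
time: 8.43
tcp_pos: [0.5432, 0.2201, 0.1336]
tcp_rot: [-3.117, -0.353, -0.004]
ft_force: [-1.7, 12.8, 2.0]
finger_gap: 0.0115
gripper_force: 6.2
[0.54317963 0.22013741 0.13362965] [0.00075894 0.15077332 0.13362965] [-1.70970653 12.80853585  1.98727603]
[(np.float64(0.0014), np.float64(-0.0067)), (np.float64(0.0017), np.float64(-0.0067)), (np.float64(0.002), np.float64(-0.0066)), (np.float64(0.0023), np.float64(-0.0065)), (np.float64(0.0026), np.float64(-0.0064)), (np.float64(0.0029), np.float64(-0.0063)), (np.float64(0.0032), np.float64(-0.0061)), (np.float64(0.0034), np.float64(-0.006)), (np.float64(0.0037), np.float64(-0.0058)), (np.float64(0.004), np.float64(-0.0056))]
```

```bash
python3 inch.py '[[0,0,0,0,0,0],[0,0.0014,-0.0067,0,0,0],[0,0.0017,-0.0067,0,0,0],[0,0.002,-0.0066,0,0,0],[0,0.0023,-0.0065,0,0,0]]'
python3 inch.py '[[0,0.0026,-0.0064,0,0,0],[0,0.0029,-0.0063,0,0,0],[0,0.0032,-0.0061,0,0,0],[0,0,0,0,0,0],[0,0,0,0,0,0]]'
python3 inch.py '[[0,0.0034,-0.006,0,0,0],[0,0.0037,-0.0058,0,0,0],[0,0.0035,-0.005,0,0,0],[0,0,0,0,0,0],[0,0,0,0,0,0]]'
```

```text
time: 8.85
tcp_pos: [0.5444, 0.2143, 0.1575]
tcp_rot: [-3.115, -0.356, -0.0]
ft_force: [3.9, 10.2, -8.1]
finger_gap: 0.0111
gripper_force: 40.0
time: 9.27
tcp_pos: [0.5465, 0.2059, 0.1783]
tcp_rot: [-3.115, -0.356, -0.003]
ft_force: [-0.0, 9.0, -0.5]
finger_gap: 0.0108
gripper_force: 40.0
time: 9.68
tcp_pos: [0.5488, 0.1961, 0.1956]
tcp_rot: [-3.114, -0.357, -0.004]
ft_force: [-0.0, 10.8, 1.1]
finger_gap: 0.0109
gripper_force: 40.0
```

```bash
python3 inch.py '[[0,0.001,-0.002,0,0,0],[0,0.001,-0.002,0,0,0],[0,0,0,0,0,0],[0,0,0,0,0,0]]'
python3 inch.py '[[0,0.001,-0.002,0,0,0],[0,0.001,-0.002,0,0,0],[0,0,0,0,0,0],[0,0,0,0,0,0]]'
python3 - <<'E'
from h import *
p,R=now();s=toS(p);print(s)
t=robot.camera("top"); cv2.imwrite("pics/t2.png",t[:,:,::-1]); s=robot.camera("scene"); cv2.imwrite("pics/s2.png",s[:,:,::-1])
# residual of white wall-tops: lip-side corners expected at 0.44
for x in(-.07,.07): print(proj("scene",tipped([x,-.11,0])),proj("scene",tipped([x*74/70,-.11,.02])),proj("scene",tipped([x*74/70,-.11,.02],.40)))
cv2.imwrite("pics/tip.png",cv2.resize(s[120:240,260:420][:,:,::-1],None,fx=4,fy=4,interpolation=cv2.INTER_CUBIC))
E
```

```text
time: 10.02
tcp_pos: [0.549, 0.1951, 0.1971]
tcp_rot: [-3.112, -0.359, -0.001]
ft_force: [2.1, 15.4, -7.2]
finger_gap: 0.0108
gripper_force: 40.0
time: 10.35
tcp_pos: [0.5489, 0.1951, 0.1972]
tcp_rot: [-3.109, -0.361, 0.006]
ft_force: [5.6, 23.7, -19.4]
finger_gap: 0.0111
gripper_force: 40.0
[0.0006923  0.12506631 0.19722061]
[316.6740579  189.13622597] [314.94941609 183.15475421] [314.79279983 181.9016594 ]
[293.64699188 210.47405476] [290.32413054 205.40286633] [290.11716414 204.09009337]
```

View pics/tip.png

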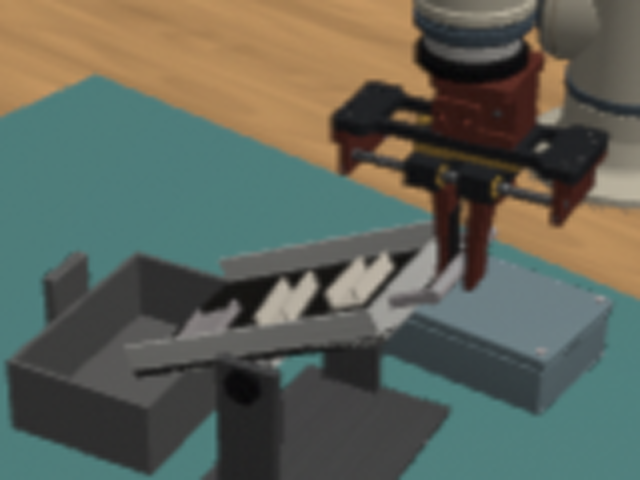

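The tray is at its stop: motion ceased while force rose, and the wall corner at about (291.7, 206.7) matches the 0.44 rad prediction. I'll relieve, open narrowly so the finger clears the tilted wall, and withdraw.

```bash
python3 inch.py '[[0,-0.002,0.003,0,0,0],[0,0,0,0,0,0]]' - 10
python3 inch.py '[[0,0,0,0,0,0],[0,0,0,0,0,0],[0,0,0,0,0,0]]' 0.024
python3 inch.py '[[0,0,-0.02,0,0,0],[0,0,-0.03,0,0,0],[0,0,-0.03,0,0,0],[0,0,0,0,0,0],[0,0,0,0,0,0]]'
python3 - <<'E'
from h import *
p,R=now(); print(p); R1=tool(np.radians(-14.5)); sc=[.4685,.3980]
p,R=plan(p,R,[*sc,p[2]],R1)
E
```

```text
time: 10.62
tcp_pos: [0.5478, 0.1949, 0.1976]
tcp_rot: [-3.113, -0.359, 0.004]
ft_force: [-2.7, 13.1, -7.5]
finger_gap: 0.0115
gripper_force: 10.0
time: 10.87
tcp_pos: [0.5493, 0.1905, 0.1994]
tcp_rot: [-3.121, -0.352, -0.001]
ft_force: [0.3, -0.6, 0.1]
finger_gap: 0.0232
gripper_force: 0.0
time: 11.28
tcp_pos: [0.5501, 0.1901, 0.2819]
tcp_rot: [-3.121, -0.351, -0.008]
ft_force: [-0.7, -1.1, 0.0]
finger_gap: 0.0238
gripper_force: 0.0
[0.55006823 0.19014152 0.2819389 ]
6 [[-0.0056, -0.0368, -0.0, -0.0003, -0.0008, 0.0795], [-0.0085, -0.0362, -0.0, -0.0003, -0.0008, 0.0795], [-0.0113, -0.0355, -0.0, -0.0003, -0.0008, 0.0795], [-0.0141, -0.0344, -0.0, -0.0003, -0.0008, 0.0795], [-0.0168, -0.0332, -0.0, -0.0003, -0.0008, 0.0795], [-0.0194, -0.0318, -0.0, -0.0003, -0.0008, 0.0795]]
```

```bash
python3 inch.py '[[-0.0056,-0.0368,0,0,0,0.0795],[-0.0085,-0.0362,0,0,0,0.0795],[-0.0113,-0.0355,0,0,0,0.0795],[-0.0141,-0.0344,0,0,0,0.0795],[-0.0168,-0.0332,0,0,0,0.0795]]' 0.06 >/dev/null
python3 inch.py '[[-0.0194,-0.0318,0,0,0,0.0795],[0,0,0.03,0,0,0],[0,0,0,0,0,0],[0,0,0,0,0,0],[0,0,0,0,0,0]]'
python3 - <<'E'
from h import *
p,R=now(); print(p)
plan(p,R,[.4685,.3980,.078],tool(np.radians(-14.5)),5)
E
```

```text
time: 12.12
tcp_pos: [0.4676, 0.3971, 0.2485]
tcp_rot: [3.116, -0.396, -0.003]
ft_force: [-0.7, -0.7, 0.5]
finger_gap: 0.0601
gripper_force: 0.0
[0.46764459 0.39712702 0.24849311]
5 [[0.0002, -0.0002, 0.0341, 0.0002, 0.0003, -0.0], [0.0002, -0.0002, 0.0341, 0.0002, 0.0003, -0.0], [0.0002, -0.0002, 0.0341, 0.0002, 0.0003, -0.0], [0.0001, -0.0002, 0.0341, 0.0002, 0.0003, -0.0], [0.0001, -0.0002, 0.0341, 0.0002, 0.0003, -0.0]]
```

```bash
python3 inch.py '[[0,0,0.035,0,0,0],[0,0,0.04,0,0,0],[0,0,0.04,0,0,0],[0,0,0.03,0,0,0],[0.001,-0.001,0.02,0,0,0]]' >/dev/null
python3 inch.py '[[0,0,0.005,0,0,0],[0,0,0,0,0,0],[0,0,0,0,0,0],[0,0,0,0,0,0]]' 0.03
python3 inch.py '[[0,0,0,0,0,0],[0,0,0,0,0,0],[0,0,0,0,0,0],[0,0,0,0,0,0]]' 0 5
python3 -c "
from rig import robot;s=robot.sense();print(s['tcp_pos'],s['tcp_rot'],s['ft_force'],s['wrist_torque'])"
```

```text
time: 12.87
tcp_pos: [0.4698, 0.3995, 0.0818]
tcp_rot: [-3.113, 0.396, -0.003]
ft_force: [0.1, 0.5, -0.3]
finger_gap: 0.0369
gripper_force: 0.0
time: 13.2
tcp_pos: [0.4688, 0.3992, 0.0801]
tcp_rot: [-3.115, 0.395, -0.001]
ft_force: [-0.2, -1.1, 6.3]
finger_gap: 0.0196
gripper_force: 5.0
[0.46881981 0.39924667 0.08013401] [-3.11510024e+00  3.94916041e-01 -9.37660348e-04] [-0.19969265 -1.08832859  6.29759187] [-0.20768202  0.06509819  0.02271819]
```

Scraper gripped (gap 19.6 mm, side force about 1 N). The hang pose to return to is TCP (.4688,.3992,.0801) at this yaw. Lifting it and planning the strokes.

```bash
python3 inch.py '[[0,0,0,0,0,0],[0,0,0,0,0,0],[0,0,-0.01,0,0,0],[0,0,-0.02,0,0,0],[0,0,-0.03,0,0,0]]' - 45
python3 inch.py '[[0,0,-0.04,0,0,0],[0,0,-0.04,0,0,0],[0,0,-0.04,0,0,0],[0,0,-0.04,0,0,0],[0,0,-0.03,0,0,0]]'
python3 inch.py '[[0,0,0,0,0,0],[0,0,0,0,0,0]]'
python3 - <<'E'
from h import *
p,R=now(); print(p)
Rt=tool(YAW,.44); W=tipped([.02,-.033,.125]); print(W)
q=[W[0],W[1],.33]
p,R=plan(p,R,q,Rt,12); plan(p,R,W,Rt)
E
```

```text
time: 13.62
tcp_pos: [0.4666, 0.3979, 0.1352]
tcp_rot: [3.112, -0.394, -0.011]
ft_force: [0.3, 0.2, -1.6]
finger_gap: 0.0195
gripper_force: 45.0
time: 14.03
tcp_pos: [0.4681, 0.3989, 0.3325]
tcp_rot: [-3.114, 0.394, -0.001]
ft_force: [0.4, 0.1, -1.2]
finger_gap: 0.0199
gripper_force: 45.0
time: 14.2
tcp_pos: [0.4688, 0.3993, 0.3308]
tcp_rot: [-3.113, 0.394, -0.002]
ft_force: [-0.3, -0.5, -3.2]
finger_gap: 0.0195
gripper_force: 45.0
[0.46878662 0.39928623 0.33083449]
[ 0.6155735  -0.00976475  0.22760923]
12 [[0.0203, 0.03, -0.0, 0.0357, -0.0089, -0.0391], [0.0192, 0.0307, -0.0013, 0.0357, -0.0089, -0.0391], [0.0179, 0.0314, -0.0025, 0.0357, -0.0089, -0.0391], [0.0167, 0.0319, -0.0038, 0.0357, -0.0089, -0.0391], [0.0154, 0.0324, -0.0051, 0.0357, -0.0089, -0.0391], [0.014, 0.0328, -0.0064, 0.0357, -0.0089, -0.0391], [0.0127, 0.033, -0.0077, 0.0357, -0.0089, -0.0391], [0.0113, 0.0332, -0.009, 0.0357, -0.0089, -0.0391], [0.0099, 0.0333, -0.0103, 0.0357, -0.0089, -0.0391], [0.0085, 0.0332, -0.0115, 0.0357, -0.0089, -0.0391], [0.0071, 0.0331, -0.0128, 0.0357, -0.0089, -0.0391], [0.0057, 0.0329, -0.014, 0.0357, -0.0089, -0.0391]]
3 [[0.0, 0.0145, 0.0309, 0.0, 0.0, 0.0], [0.0, 0.0145, 0.0309, 0.0, 0.0, 0.0], [0.0, 0.0145, 0.0309, 0.0, 0.0, 0.0]]
```

```bash
python3 inch.py '[[0.0203,0.03,0,0.0357,-0.009,-0.039],[0.0192,0.0307,-0.0013,0.0357,-0.009,-0.039],[0.0179,0.0314,-0.0025,0.0357,-0.009,-0.039],[0.0167,0.0319,-0.0038,0.0357,-0.009,-0.039]]'
python3 inch.py '[[0.0154,0.0324,-0.0051,0.0357,-0.009,-0.039],[0.014,0.0328,-0.0064,0.0357,-0.009,-0.039],[0.0127,0.033,-0.0077,0.0357,-0.009,-0.039],[0.0113,0.0332,-0.009,0.0357,-0.009,-0.039]]'
python3 inch.py '[[0.0099,0.0333,-0.0103,0.0357,-0.009,-0.039],[0.0085,0.0332,-0.0115,0.0357,-0.009,-0.039],[0.0071,0.0331,-0.0128,0.0357,-0.009,-0.039],[0.0057,0.0329,-0.014,0.0357,-0.009,-0.039]]'
python3 inch.py '[[0,0,0,0,0,0],[0,0,0,0,0,0],[0,0,0,0,0,0]]'
python3 - <<'E'
from h import *
p,R=now(); print(p)
plan(p,R,tipped([.02,-.033,.125]),tool(YAW,.44),4)
E
```

```text
time: 14.53
tcp_pos: [0.5169, 0.2614, 0.3249]
tcp_rot: [-2.992, 0.139, 0.035]
ft_force: [-0.5, -1.1, -1.9]
finger_gap: 0.0198
gripper_force: 45.0
time: 14.87
tcp_pos: [0.5659, 0.1244, 0.3252]
tcp_rot: [-2.846, -0.09, 0.058]
ft_force: [-0.5, 0.1, -2.5]
finger_gap: 0.0197
gripper_force: 45.0
time: 15.2
tcp_pos: [0.6148, -0.012, 0.3251]
tcp_rot: [-2.685, -0.302, 0.079]
ft_force: [1.3, 0.3, -1.9]
finger_gap: 0.0195
gripper_force: 45.0
time: 15.45
tcp_pos: [0.6148, -0.0102, 0.3255]
tcp_rot: [-2.687, -0.299, 0.079]
ft_force: [0.9, 0.7, -1.9]
finger_gap: 0.0194
gripper_force: 45.0
[ 0.61484268 -0.01015074  0.32550268]
4 [[0.0004, 0.0104, 0.0222, -0.0001, 0.0018, -0.0013], [0.0004, 0.0104, 0.0222, -0.0001, 0.0018, -0.0013], [0.0003, 0.0104, 0.0222, -0.0001, 0.0018, -0.0013], [0.0003, 0.0104, 0.0222, -0.0001, 0.0018, -0.0013]]
```

```bash
python3 inch.py '[[0.0004,0.0104,0.0222,0,0.0018,-0.0013],[0.0004,0.0104,0.0222,0,0.0018,-0.0013],[0.0003,0.0104,0.0222,0,0.0018,-0.0013],[0.0003,0.0104,0.0222,0,0.0018,-0.0013]]' >/dev/null
python3 inch.py '[[0,0,0,0,0,0],[0,0,0,0,0,0],[0,0,0,0,0,0]]'
cat >> h.py <<'E'
def fl():  # tcp in tipped floor frame, and tool misalignment
    p,R=now(); q=Rs.T@(p-O)-[0,0,.115]; q=Ro.from_euler('x',-.44).as_matrix()@q-[0,0,.015]
    print("floor frame tcp",q.round(4),"edge h",round(q[2]-.065,4),"rot err",(R.inv()*tool(YAW,.44)).as_rotvec().round(4),"F",robot.sense()["ft_force"].round(1)); return p,R
E
python3 - <<'E'
from h import *
p,R=fl(); plan(p,R,tipped([.02,-.033,.069]),tool(YAW,.44),4)
t=robot.camera("scene"); cv2.imwrite("pics/s3.png",t[:,:,::-1])
E
```

```text
time: 16.03
tcp_pos: [0.6161, -0.0087, 0.2322]
tcp_rot: [-2.688, -0.309, 0.06]
ft_force: [0.1, 0.6, -1.9]
finger_gap: 0.02
gripper_force: 45.0
floor frame tcp [ 0.0208 -0.0302  0.1288] edge h 0.0638 rot err [ 0.0026 -0.0045  0.0048] F [ 0.1  0.6 -1.9]
4 [[-0.0003, 0.0007, 0.0149, 0.0006, -0.0011, 0.0012], [-0.0002, 0.0007, 0.0149, 0.0006, -0.0011, 0.0012], [-0.0002, 0.0007, 0.0149, 0.0006, -0.0011, 0.0012], [-0.0002, 0.0007, 0.0149, 0.0006, -0.0011, 0.0012]]
```

```bash
python3 inch.py '[[-0.0002,0.0007,0.015,0,-0.001,0.001],[-0.0002,0.0007,0.015,0,-0.001,0.001],[-0.0002,0.0007,0.015,0,-0.001,0.001],[-0.0002,0.0007,0.01,0,-0.001,0.001],[0,0,0.004,0,0,0]]' >/dev/null
python3 inch.py '[[0,0,0,0,0,0],[0,0,0,0,0,0],[0,0,0,0,0,0]]'
python3 -c "
from h import *
fl()"
```

```text
time: 16.75
tcp_pos: [0.611, 0.0115, 0.1768]
tcp_rot: [-2.689, -0.302, 0.067]
ft_force: [0.1, -1.0, -1.2]
finger_gap: 0.0195
gripper_force: 45.0
floor frame tcp [ 0.0203 -0.0349  0.0697] edge h 0.0047 rot err [ 0.0026 -0.0008 -0.001 ] F [ 0.1 -1.  -1.2]
```

```bash
python3 inch.py '[[0,0,0.0025,0,0,0],[0,0.008,0,0,0,0],[0,0.014,0,0,0,0],[0,0.014,0,0,0,0]]'
python3 inch.py '[[0,0.014,0,0,0,0],[0,0.014,0,0,0,0],[0,0.014,0,0,0,0],[0,0.01,0,0,0,0],[0,0,0,0,0,0]]'
python3 inch.py '[[0,0,0,0,0,0],[0,0,0,0,0,0]]'
python3 - <<'E'
from h import *
fl(); t=robot.camera("top"); cv2.imwrite("pics/t4.png",t[:,:,::-1]); s=robot.camera("scene"); cv2.imwrite("pics/s4.png",s[:,:,::-1])
E
```

```text
time: 17.08
tcp_pos: [0.6177, -0.0201, 0.1574]
tcp_rot: [-2.689, -0.303, 0.069]
ft_force: [0.1, -0.4, -1.8]
finger_gap: 0.02
gripper_force: 45.0
time: 17.5
tcp_pos: [0.6277, -0.0672, 0.1335]
tcp_rot: [-2.688, -0.298, 0.072]
ft_force: [0.0, 0.1, -2.7]
finger_gap: 0.0197
gripper_force: 45.0
time: 17.67
tcp_pos: [0.628, -0.0646, 0.136]
tcp_rot: [-2.688, -0.302, 0.069]
ft_force: [0.4, 0.4, -2.5]
finger_gap: 0.0196
gripper_force: 45.0
floor frame tcp [ 0.0198 -0.1229  0.066 ] edge h 0.001 rot err [ 0.0014  0.0007 -0.0013] F [ 0.4  0.4 -2.5]
```

```bash
python3 inch.py '[[0,0,-0.03,0,0,0],[0,0,-0.035,0,0,0],[0,-0.035,0,0,0,0],[0,-0.04,0,0,0,0],[-0.0065,-0.04,0,0,0,0]]' >/dev/null
python3 inch.py '[[-0.0065,-0.038,0,0,0,0],[0,0,0,0,0,0],[0,0,0,0,0,0],[0,0,0,0,0,0]]'
cat >> h.py <<'E'
def look(tag):
    for n in("top","scene"):
        im=robot.camera(n); cv2.imwrite(f"pics/{n}_{tag}.png",im[:,:,::-1]); g=cv2.cvtColor(im,cv2.COLOR_RGB2GRAY)
        print(n,"rows y=+100..-105 step 10mm; cols x -60..60 step 15")
        for y in np.arange(.1,-.106,-.0125): print(round(y*1e3),[int(g[tuple(np.int32(np.round(proj(n,tipped([x,y,.002]))))[::-1])]) for x in np.arange(-.06,.061,.015)])
E
python3 - <<'E'
from h import *
p,R=fl(); plan(p,R,tipped([.007,.030,.069]),tool(YAW,.44),4); look("c")
E
```

```text
time: 18.52
tcp_pos: [0.5905, 0.0408, 0.2598]
tcp_rot: [-2.689, -0.303, 0.069]
ft_force: [0.2, -0.6, -2.4]
finger_gap: 0.0199
gripper_force: 45.0
floor frame tcp [0.0069 0.0304 0.1307] edge h 0.0657 rot err [ 0.0026  0.0009 -0.0006] F [ 0.2 -0.6 -2.4]
4 [[0.0, 0.0001, 0.0154, 0.0006, 0.0002, -0.0001], [0.0, 0.0001, 0.0154, 0.0006, 0.0002, -0.0001], [0.0, 0.0001, 0.0154, 0.0006, 0.0002, -0.0001], [0.0, 0.0001, 0.0154, 0.0006, 0.0002, -0.0001]]
top rows y=+100..-105 step 10mm; cols x -60..60 step 15
100 [10, 12, 8, 14, 17, 14, 15, 18, 15]
88 [12, 17, 16, 18, 23, 13, 21, 16, 16]
75 [12, 17, 17, 11, 11, 14, 21, 11, 18]
63 [11, 15, 155, 151, 155, 155, 15, 17, 14]
50 [15, 14, 153, 149, 151, 152, 19, 12, 19]
38 [15, 15, 102, 129, 73, 37, 22, 17, 16]
25 [15, 19, 16, 17, 19, 38, 37, 42, 38]
13 [9, 18, 18, 20, 64, 116, 23, 22, 24]
0 [14, 19, 20, 113, 112, 112, 26, 24, 25]
-12 [11, 17, 14, 113, 116, 115, 27, 24, 24]
-25 [15, 81, 78, 80, 75, 70, 45, 24, 45]
-37 [12, 74, 75, 76, 75, 48, 52, 24, 27]
-50 [132, 30, 60, 38, 28, 25, 28, 35, 45]
-62 [127, 129, 43, 19, 18, 13, 23, 25, 43]
-75 [126, 128,
[... 224 characters left out ...]
88 [130, 141, 140, 136, 153, 108, 138, 98, 95]
75 [65, 23, 40, 103, 122, 76, 82, 98, 95]
63 [51, 121, 177, 176, 176, 144, 66, 96, 95]
50 [133, 156, 174, 171, 158, 163, 52, 98, 95]
38 [65, 168, 176, 176, 176, 45, 45, 97, 96]
25 [128, 156, 154, 82, 28, 23, 80, 100, 96]
13 [63, 23, 22, 72, 121, 174, 164, 115, 95]
0 [91, 21, 141, 175, 174, 167, 163, 100, 97]
-12 [79, 145, 146, 163, 170, 174, 163, 98, 97]
-25 [94, 31, 162, 173, 173, 142, 34, 101, 97]
-37 [80, 69, 66, 77, 39, 21, 45, 99, 97]
-50 [58, 20, 21, 20, 21, 20, 27, 100, 97]
-62 [79, 25, 21, 21, 20, 21, 42, 100, 97]
-75 [61, 22, 21, 21, 19, 21, 34, 101, 98]
-87 [90, 25, 20, 21, 20, 22, 46, 99, 97]
-100 [59, 26, 27, 35, 27, 36, 62, 100, 97]
```

Offcut c is off the floor, and a and b are where expected. Second stroke, behind b.

```bash
python3 inch.py '[[0,0,0.016,0,0,0],[0,0,0.016,0,0,0],[0,0,0.016,0,0,0],[0,0,0.0135,0,0,0],[0,0,0,0,0,0]]' >/dev/null
python3 inch.py '[[0,0,0,0,0,0],[0,0,0,0,0,0]]'
python3 -c "
from h import *
fl()"
```

```text
time: 19.2
tcp_pos: [0.5852, 0.0651, 0.204]
tcp_rot: [-2.689, -0.301, 0.07]
ft_force: [0.2, -0.8, -2.6]
finger_gap: 0.0197
gripper_force: 45.0
floor frame tcp [0.0071 0.0291 0.0697] edge h 0.0047 rot err [ 0.0016  0.0008 -0.0027] F [ 0.2 -0.8 -2.6]
```

```bash
python3 inch.py '[[0,0,0.002,0,0,0],[0,0.009,0,0,0,0],[0,0.014,0,0,0,0],[0,0.014,0,0,0,0],[0,0.014,0,0,0,0]]'
python3 inch.py '[[0,0.014,0,0,0,0],[0,0.014,0,0,0,0],[0,0.014,0,0,0,0],[0,0.014,0,0,0,0]]'
python3 inch.py '[[0,0.014,0,0,0,0],[0,0.014,0,0,0,0],[0,0.014,0,0,0,0],[0,0.003,0,0,0,0],[0,0,0,0,0,0]]'
python3 inch.py '[[0,0,0,0,0,0],[0,0,0,0,0,0]]'
python3 -c "
from h import *
fl()"
python3 inch.py '[[0,0,-0.03,0,0,0],[0,0,-0.035,0,0,0],[0,-0.035,0,0,0,0],[0,-0.04,0,0,0,0],[-0.006,-0.04,0,0,0,0]]' >/dev/null
python3 inch.py '[[-0.006,-0.04,0,0,0,0],[0,-0.04,0,0,0,0],[0,-0.018,0,0,0,0],[0,0,0,0,0,0],[0,0,0,0,0,0]]' >/dev/null
python3 inch.py '[[0,0,0,0,0,0],[0,0,0,0,0,0]]'
python3 - <<'E'
from h import *
p,R=fl(); look("b")
E
```

```text
time: 19.62
tcp_pos: [0.5951, 0.0199, 0.1795]
tcp_rot: [-2.689, -0.301, 0.07]
ft_force: [-0.0, 0.3, -1.8]
finger_gap: 0.0197
gripper_force: 45.0
time: 19.95
tcp_pos: [0.6063, -0.0293, 0.1557]
tcp_rot: [-2.688, -0.301, 0.07]
ft_force: [-0.2, 0.5, -1.0]
finger_gap: 0.0199
gripper_force: 45.0
time: 20.37
tcp_pos: [0.6151, -0.0685, 0.1364]
tcp_rot: [-2.688, -0.3, 0.071]
ft_force: [-0.8, 1.1, -1.5]
finger_gap: 0.0196
gripper_force: 45.0
time: 20.53
tcp_pos: [0.6153, -0.0669, 0.1381]
tcp_rot: [-2.688, -0.303, 0.069]
ft_force: [1.1, 0.4, -1.1]
finger_gap: 0.0199
gripper_force: 45.0
floor frame tcp [ 0.0069 -0.1215  0.0677] edge h 0.0027 rot err [ 0.0017  0.0006 -0.0007] F [ 1.1  0.4 -1.1]
time: 21.53
tcp_pos: [0.567, 0.0902, 0.2856]
tcp_rot: [-2.689, -0.3, 0.072]
ft_force: [-0.0, -0.2, -1.9]
finger_gap: 0.0199
gripper_force: 45.0
floor frame tcp [-0.005   0.0896  0.1313] edge h 0.0663 rot err [ 0.0014  0.0023 -0.0035] F [-0.  -0.2 -1.9]
top rows y=+100..-105 step 10mm; cols x -60..60 step 15
100 [9, 16, 13, 20, 25, 36, 34, 32, 32]
88 [11, 17, 22, 11, 16, 24, 23, 24, 22]
75 [12, 15, 16, 16, 
[... 702 characters left out ...]
132, 107, 156, 99]
88 [130, 141, 140, 136, 154, 108, 138, 99, 95]
75 [66, 22, 41, 103, 122, 78, 82, 97, 96]
63 [51, 122, 177, 177, 177, 144, 66, 96, 95]
50 [134, 156, 174, 171, 159, 163, 52, 98, 96]
38 [64, 168, 177, 176, 177, 44, 44, 97, 96]
25 [128, 155, 154, 83, 28, 20, 32, 99, 96]
13 [63, 23, 21, 21, 21, 20, 47, 104, 95]
0 [91, 22, 22, 22, 21, 22, 33, 99, 97]
-12 [79, 22, 21, 20, 21, 21, 39, 98, 97]
-25 [94, 21, 20, 21, 20, 20, 33, 100, 98]
-37 [80, 21, 20, 19, 20, 21, 45, 99, 98]
-50 [52, 20, 20, 20, 19, 21, 27, 101, 98]
-62 [79, 25, 21, 19, 20, 21, 42, 100, 97]
-75 [62, 21, 20, 21, 19, 20, 33, 100, 97]
-87 [91, 25, 22, 21, 19, 21, 45, 100, 97]
-100 [61, 28, 26, 37, 26, 36, 62, 100, 98]
```

Offcut b is also off the floor. Third stroke, behind a.

```bash
python3 inch.py '[[-0.005,-0.001,0.016,0,0,0],[0,0,0.016,0,0,0],[0,0,0.016,0,0,0],[0,0,0.014,0,0,0],[0,0,0,0,0,0]]' >/dev/null
python3 inch.py '[[0,0,0,0,0,0],[0,0,0,0,0,0]]'
python3 -c "
from h import *
fl()"
```

```text
time: 22.22
tcp_pos: [0.5562, 0.1159, 0.2316]
tcp_rot: [-2.689, -0.301, 0.069]
ft_force: [-0.7, 0.1, -1.6]
finger_gap: 0.0197
gripper_force: 45.0
floor frame tcp [-0.0098  0.0915  0.0708] edge h 0.0058 rot err [ 0.0017  0.0004 -0.0022] F [-0.7  0.1 -1.6]
```

```bash
python3 inch.py '[[0,0,0.003,0,0,0],[0,0.009,0,0,0,0],[0,0.014,0,0,0,0],[0,0.014,0,0,0,0],[0,0.014,0,0,0,0]]'
python3 inch.py '[[0,0.014,0,0,0,0],[0,0.014,0,0,0,0],[0,0.014,0,0,0,0],[0,0.014,0,0,0,0],[0,0.014,0,0,0,0]]'
python3 inch.py '[[0,0.014,0,0,0,0],[0,0.014,0,0,0,0],[0,0.014,0,0,0,0],[0,0.014,0,0,0,0],[0,0.014,0,0,0,0]]'
python3 inch.py '[[0,0.014,0,0,0,0],[0,0.012,0,0,0,0],[0,0,0,0,0,0],[0,0,0,0,0,0],[0,0,0,0,0,0]]'
python3 -c "
from h import *
fl()"
python3 inch.py '[[0,0,-0.03,0,0,0],[0,0,-0.035,0,0,0],[0,0,-0.04,0,0,0],[0,0,-0.04,0,0,0],[0,0,-0.03,0,0,0]]' >/dev/null
python3 inch.py '[[0,0,0,0,0,0],[0,0,0,0,0,0],[0,0,0,0,0,0]]'
python3 - <<'E'
from h import *
fl(); look("a")
p,R=now(); R1=tool(np.radians(-14.45)); p,R=plan(p,R,[p[0],p[1],.33],R); plan(p,R,[.4688,.3993,.33],R1,13)
E
```

```text
time: 22.63
tcp_pos: [0.5661, 0.0709, 0.2059]
tcp_rot: [-2.689, -0.301, 0.07]
ft_force: [0.5, 0.6, -0.8]
finger_gap: 0.0195
gripper_force: 45.0
time: 23.05
tcp_pos: [0.5801, 0.0094, 0.1762]
tcp_rot: [-2.688, -0.301, 0.07]
ft_force: [0.2, 0.6, -1.8]
finger_gap: 0.02
gripper_force: 45.0
time: 23.47
tcp_pos: [0.5942, -0.0522, 0.1467]
tcp_rot: [-2.688, -0.302, 0.069]
ft_force: [-0.2, 0.6, -1.5]
finger_gap: 0.0199
gripper_force: 45.0
time: 23.88
tcp_pos: [0.5992, -0.0736, 0.1366]
tcp_rot: [-2.688, -0.302, 0.069]
ft_force: [0.4, -0.3, -1.9]
finger_gap: 0.0201
gripper_force: 45.0
floor frame tcp [-0.0102 -0.1248  0.0676] edge h 0.0026 rot err [ 0.0013  0.0008 -0.0013] F [ 0.4 -0.3 -1.9]
time: 24.55
tcp_pos: [0.6159, -0.1454, 0.2936]
tcp_rot: [-2.688, -0.303, 0.071]
ft_force: [0.2, 0.3, -2.4]
finger_gap: 0.0196
gripper_force: 45.0
floor frame tcp [-0.01   -0.1246  0.2411] edge h 0.1761 rot err [ 0.0008  0.0021 -0.0013] F [ 0.2  0.3 -2.4]
top rows y=+100..-105 step 10mm; cols x -60..60 step 15
100 [7, 14, 9, 13, 20, 14, 22, 17, 11]
88 [18, 17, 20, 21, 15, 15, 17, 16, 16]
75 [14, 14, 16, 16, 1
[... 1372 characters left out ...]
6, -0.034, 0.0, 0.0, 0.0]]
13 [[-0.0017, -0.0392, 0.0185, -0.0332, 0.0084, 0.036], [-0.0032, -0.0397, 0.0172, -0.0332, 0.0084, 0.036], [-0.0048, -0.0401, 0.0158, -0.0332, 0.0084, 0.036], [-0.0064, -0.0404, 0.0144, -0.0332, 0.0084, 0.036], [-0.008, -0.0406, 0.013, -0.0332, 0.0084, 0.036], [-0.0095, -0.0407, 0.0116, -0.0332, 0.0084, 0.036], [-0.0111, -0.0407, 0.0102, -0.0332, 0.0084, 0.036], [-0.0126, -0.0406, 0.0087, -0.0332, 0.0084, 0.036], [-0.0142, -0.0404, 0.0073, -0.0332, 0.0084, 0.036], [-0.0157, -0.04, 0.0058, -0.0332, 0.0084, 0.036], [-0.0171, -0.0396, 0.0043, -0.0332, 0.0084, 0.036], [-0.0186, -0.0391, 0.0029, -0.0332, 0.0084, 0.036], [-0.02, -0.0385, 0.0014, -0.0332, 0.0084, 0.036]]
```

All three offcuts are off the floor. Returning the scraper.

```bash
python3 inch.py '[[0,-0.016,-0.034,0,0,0],[-0.0015,-0.034,0.016,0,0,0],[-0.0015,-0.034,0.016,0,0,0],[-0.0015,-0.034,0.016,0,0,0],[-0.0015,-0.034,0.016,0,0,0]]' >/dev/null
python3 inch.py '[[-0.0015,-0.034,0.016,0,0,0],[-0.0015,-0.034,0.016,0,0,0],[-0.0015,-0.034,0.016,0,0,0],[-0.0015,-0.034,0.016,0,0,0],[-0.0015,-0.034,0.016,0,0,0]]' >/dev/null
python3 inch.py '[[-0.0015,-0.034,0.016,0,0,0],[-0.0015,-0.034,0.016,0,0,0],[-0.0015,-0.034,0.016,0,0,0],[-0.0015,-0.034,0.016,0,0,0],[-0.0015,-0.034,0.016,0,0,0]]' >/dev/null
python3 inch.py '[[-0.0015,-0.034,0.016,0,0,0],[0,0,0,-0.072,0.0182,0.078],[0,0,0,-0.072,0.0182,0.078],[0,0,0,-0.072,0.0182,0.078]]' 
python3 inch.py '[[0,0,0,-0.072,0.0182,0.078],[0,0,0,-0.072,0.0182,0.078],[0,0,0,-0.072,0.0182,0.078],[0,0,0,0,0,0],[0,0,0,0,0,0]]' >/dev/null
python3 inch.py '[[0,0,0,0,0,0],[0,0,0,0,0,0]]' 
python3 - <<'E'
from h import *
p,R=now(); R1=Ro.from_rotvec([-3.1151,.3949,-.0009]); plan(p,R,[.4688,.3992,.13],R1)
print((R.inv()*R1).as_rotvec())
E
```

```text
time: 26.23
tcp_pos: [0.4671, 0.3988, 0.3297]
tcp_rot: [-2.928, 0.029, 0.038]
ft_force: [0.5, 0.9, -1.8]
finger_gap: 0.0197
gripper_force: 45.0
time: 26.82
tcp_pos: [0.4687, 0.3977, 0.3312]
tcp_rot: [3.116, -0.394, 0.004]
ft_force: [-1.1, -0.2, -1.3]
finger_gap: 0.0197
gripper_force: 45.0
6 [[-0.0001, -0.0003, 0.0335, 0.0004, -0.0004, 0.0001], [-0.0001, -0.0002, 0.0335, 0.0004, -0.0004, 0.0001], [-0.0001, -0.0002, 0.0335, 0.0004, -0.0004, 0.0001], [-0.0001, -0.0002, 0.0335, 0.0004, -0.0004, 0.0001], [-0.0001, -0.0002, 0.0335, 0.0004, -0.0004, 0.0001], [-0.0001, -0.0002, 0.0335, 0.0004, -0.0004, 0.0001]]
[ 0.00238392 -0.00241077  0.00033147]
```

```bash
python3 inch.py '[[0,-0.0007,0.0335,0.001,-0.001,0],[0,-0.0007,0.0335,0.001,-0.001,0],[0,0,0.0335,0,0,0],[0,0,0.0335,0,0,0],[0,0,0.0335,0,0,0]]' >/dev/null
python3 inch.py '[[0,0,0.0335,0,0,0],[0,0,0,0,0,0],[0,0,0,0,0,0],[0,0,0,0,0,0]]' 
python3 - <<'E'
from h import *
p,R=now(); R1=Ro.from_rotvec([-3.1151,.3949,-.0009]); plan(p,R,[.4688,.3992,.081],R1,4)
E
```

```text
time: 27.57
tcp_pos: [0.4704, 0.3996, 0.1333]
tcp_rot: [-3.114, 0.396, -0.006]
ft_force: [-0.3, -0.5, -1.0]
finger_gap: 0.0201
gripper_force: 45.0
4 [[-0.0004, 0.0003, 0.0131, -0.0004, -0.0008, -0.0003], [-0.0004, 0.0002, 0.0131, -0.0004, -0.0008, -0.0003], [-0.0004, 0.0002, 0.0131, -0.0004, -0.0008, -0.0003], [-0.0004, 0.0002, 0.0131, -0.0004, -0.0008, -0.0003]]
```

```bash
python3 inch.py '[[-0.0008,0.0005,0.013,0,-0.001,0],[-0.0008,0.0005,0.013,0,-0.001,0],[0,0,0.01,0,0,0],[0,0,0.008,0,0,0],[0,0,0.005,0,0,0]]'
python3 inch.py '[[0,0,0.003,0,0,0],[0,0,0,0,0,0],[0,0,0,0,0,0],[0,0,0,0,0,0]]'
```

```text
time: 27.98
tcp_pos: [0.4672, 0.3987, 0.0799]
tcp_rot: [3.116, -0.395, -0.003]
ft_force: [-9.9, -7.0, 29.9]
finger_gap: 0.0197
gripper_force: 45.0
time: 28.32
tcp_pos: [0.4677, 0.3991, 0.08]
tcp_rot: [-3.116, 0.395, -0.0]
ft_force: [-3.4, -2.3, 5.6]
finger_gap: 0.0197
gripper_force: 45.0
```

Seated at the original pose. Releasing, withdrawing and taking the last look.

```bash
python3 inch.py '[[0,0,0,0,0,0],[0,0,0,0,0,0],[0,0,0,0,0,0]]' 0.036
python3 inch.py '[[0,0,0,0,0,0],[0,0,-0.02,0,0,0],[0,0,-0.03,0,0,0],[0,0,-0.04,0,0,0],[0,0,-0.04,0,0,0]]' >/dev/null
python3 inch.py '[[0,0,-0.03,0,0,0],[-0.03,-0.01,0,0,0,0],[-0.03,-0.01,0,0,0,0],[0,0,0,0,0,0],[0,0,0,0,0,0]]'
python3 - <<'E'
from h import *
t=robot.camera("top"); s=robot.camera("scene")
a=cv2.resize(t[100:300,130:500],None,fx=2.1,fy=1.5,interpolation=cv2.INTER_CUBIC)[:300]
a=cv2.resize(t[100:300,130:500],(555,300),interpolation=cv2.INTER_CUBIC); b=cv2.resize(s[120:280,210:490],(525,300),interpolation=cv2.INTER_CUBIC)
w=600; a=cv2.copyMakeBorder(a,0,0,0,w-555,0); b=cv2.copyMakeBorder(b,0,0,0,w-525,0)
cv2.imwrite("pics/final.png",np.vstack([a,b])[:,:,::-1])
E
```

```text
time: 28.57
tcp_pos: [0.4679, 0.3992, 0.0784]
tcp_rot: [-3.116, 0.396, 0.0]
ft_force: [0.2, -0.4, -0.2]
finger_gap: 0.0348
gripper_force: 0.0
time: 29.4
tcp_pos: [0.4138, 0.4341, 0.2386]
tcp_rot: [-3.116, 0.392, 0.0]
ft_force: [-0.2, -1.3, -0.2]
finger_gap: 0.0361
gripper_force: 0.0
```

View pics/final.png

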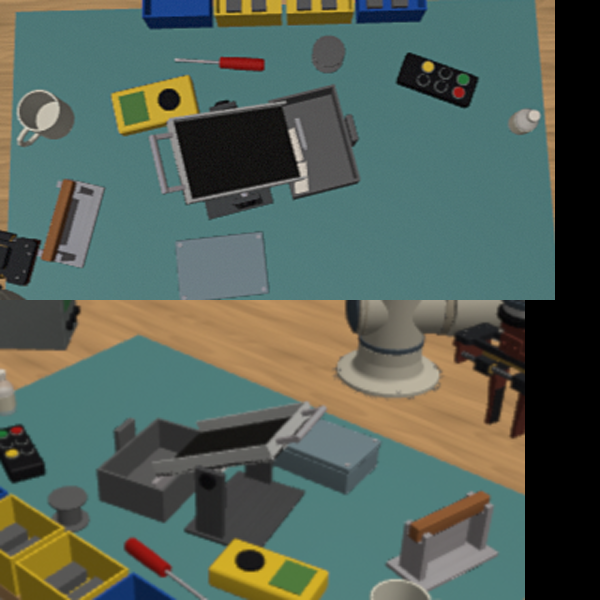

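The scraper hangs in its rack, the tray is tipped and bare, the bystanders haven't moved, and white pieces show in the tub at ~(302,160). I'll check by numbers that no piece is perched at rim height.

```bash
python3 - <<'E'
from h import *
t=robot.camera("top"); s=robot.camera("scene"); g=t.min(2).astype(int); gs=s.min(2)
poly=np.int32([proj("top",fromS([x,y,.03])) for x,y in[(-.085,-.112),(.085,-.112),(.085,-.2),(-.085,-.2)]])
m=np.zeros(g.shape,np.uint8); cv2.fillConvexPoly(m,poly,255); m&=np.uint8(g>105)*255
k,l,st,c=cv2.connectedComponentsWithStats(m)
for i in range(1,k):
    if st[i,4]<6: continue
    px=np.argwhere(l==i)[:,::-1]
    for z in(.01,.03,.06,.09):
        P=[cast("top",q,z) for q in px]; S=np.array([toS(p) for p in P])
        v=[gs[tuple(np.int32(np.round(proj("scene",p)))[::-1])] for p in P]
        print(i,st[i,4],z,S.min(0)[:2].round(3),S.max(0)[:2].round(3),"scene white frac",np.mean(np.array(v)>130).round(2),int(np.median(v)))
E
```

```text
1 219 0.01 [-0.082 -0.134] [ 0.057 -0.111] scene white frac 0.0 65
1 219 0.03 [-0.084 -0.133] [ 0.053 -0.11 ] scene white frac 0.01 95
1 219 0.06 [-0.086 -0.131] [ 0.047 -0.109] scene white frac 0.0 86
1 219 0.09 [-0.089 -0.129] [ 0.041 -0.107] scene white frac 0.0 46
```

```bash
python3 -c "
from rig import robot
print(robot.hand_in())"
```

```text
the job is handed in; nothing more can be done
None
```

The job is handed in at about 30 s of the 72 s: the tub is under the mouth (about 5 mm off centre), the tray is tipped to its stop with its floor bare, the two white offcuts show low in the tub (the steel one left the floor but I didn't pick it out in the tub), the scraper is back in its rack, and nothing else on the bench was seen to move.

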